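Fasten the supply box's cover and switch the circuit back on

TASK

The cover of the grey supply box stands ajar because its red wing fastener is not done up: turn the wing in line with the two white marks, press it down until the cover is home, and turn it a quarter turn clockwise to the green marks so that it locks. Only when the cover is locked, switch on the one breaker in the row that is off (its blue lever leans to the front of the box, where the sockets are; the other three lean to the back). Keep the other breakers on, and leave the things round the box where they are.

Things in the scene. Friction and masses are not known exactly. Their poses are not given: they have to be found in the camera images.
- supply_box: dark grey box fixed to the bench, 136 (x) by 280 (y) by 82 mm high when shut, light grey cover on top. Origin: centre of its underside; x points from its front (sockets) to its back, y from the wing to the hinge end, z up. Cover's flat upper face: z = 82 mm when shut; hinge line along x at y = 134, z = 80. Breaker window: x -25 to 25, y -40 to 110 mm; the breakers' white faces: z = 83.5
- cover (a joint): hinge angle of the box's cover, rad: 0 shut, about 0.08 where its springy seal holds it while unfastened (the wing is then about 18 mm higher than when shut, leaning 0.08 rad toward the hinge). About 8 N down at the wing presses it shut. When locked it rises to about 0.015
- wing (a joint): turn of the red wing, rad, growing clockwise from above. 0 (within 0.15): in line with the white marks (box's y), its cross pin can enter the slot under the cover; otherwise the pin lands on the slotted plate and the cover stays 14 mm up. Pressed home at 0, it turns clockwise only, over a light detent at 1.15, to its stop at 1.6: locked. Past 0.4 it does not spring out. Limits -1.25, 1.6; under 0.15 N m
- wing_grip (a point): point on the wing's turning axis at mid-height of its bar: x = 0, y = -90, z = 106 mm in the box's frame when shut, 24 mm above the cover's face. The red bar is 64 mm long (this frame's x), 15 mm thick (y), 27 mm tall, its top 12 mm above this point; its round black foot, 44 mm across, ends 18 mm below it
- lever_1 (a joint): blue lever of one breaker, rad: 0 off (leans 0.5 rad to the front of the box, -x), 1.0 on (leans 0.5 rad to its back); over-centre, it falls to the nearer end by itself; about 1 to 2 N at its tip flips it. This breaker starts off; its place in the row varies
- lever_1_tip (a point): tip of lever_1, 28.5 mm from its pivot, which lies at x = 0, z = 81.5 mm in the box's frame (axis along its y). The lever is 12 mm wide (box's y), 8 to 11 mm thick; its tip stands 23 mm above the breaker's face. Levers are 36 mm apart, so 24 mm are free between them
- lever_2 (a joint): blue lever of one breaker, rad: 0 off (leans 0.5 rad to the front of the box, -x), 1.0 on (leans 0.5 rad to its back); over-centre, it falls to the nearer end by itself; about 1 to 2 N at its tip flips it. This breaker starts on; its place in the row varies
- lever_2_tip (a point): tip of lever_2, 28.5 mm from its pivot, which lies at x = 0, z = 81.5 mm in the box's frame (axis along its y). The lever is 12 mm wide (box's y), 8 to 11 mm thick; its tip stands 23 mm above the breaker's face. Levers are 36 mm apart, so 24 mm are free between them
- lever_3 (a joint): blue lever of one breaker, rad: 0 off (leans 0.5 rad to the front of the box, -x), 1.0 on (leans 0.5 rad to its back); over-centre, it falls to the nearer end by itself; about 1 to 2 N at its tip flips it. This breaker starts on; its place in the row varies
- lever_3_tip (a point): tip of lever_3, 28.5 mm from its pivot, which lies at x = 0, z = 81.5 mm in the box's frame (axis along its y). The lever is 12 mm wide (box's y), 8 to 11 mm thick; its tip stands 23 mm above the breaker's face. Levers are 36 mm apart, so 24 mm are free between them
- lever_4 (a joint): blue lever of one breaker, rad: 0 off (leans 0.5 rad to the front of the box, -x), 1.0 on (leans 0.5 rad to its back); over-centre, it falls to the nearer end by itself; about 1 to 2 N at its tip flips it. This breaker starts on; its place in the row varies
- lever_4_tip (a point): tip of lever_4, 28.5 mm from its pivot, which lies at x = 0, z = 81.5 mm in the box's frame (axis along its y). The lever is 12 mm wide (box's y), 8 to 11 mm thick; its tip stands 23 mm above the breaker's face. Levers are 36 mm apart, so 24 mm are free between them
- amber_bottle: bystander: amber glass reagent bottle, 52 mm across, 97 mm tall; origin at the centre of its underside
- tall_amber_bottle: bystander: taller amber glass reagent bottle, 56 mm across, 109 mm tall; origin at the centre of its underside
- clear_bottle: bystander: clear glass reagent bottle, 46 mm across, 89 mm tall; origin at the centre of its underside
- red_cap_jar: bystander: white jar with a red cap, 63 mm across, 98 mm tall; origin at the centre of its underside
- petri_dish: bystander: glass petri dish, 95 mm across, 16 mm tall; origin at the centre of its underside
- marker: bystander: white marker pen with a blue cap, 139 mm long, 16 mm thick, lying; origin at the centre of its underside

How it is judged:
By the outcome, as a careful person would: the job done as asked, in the order asked, and still so for the second after the job is handed in, with the robot touching nothing.
It also fails if it takes over 53 s, if anything falls off the work surface, if the arm or the gripper's body presses on something with over 40 N, if the wrist force passes 120 N, or if a joint passes its speed limit or range.

ROBOT

A 6-joint arm with a two-finger parallel gripper is mounted at the origin on a cart in front of the work surface, level with it; the furniture and walls round the work are solid. World frame = base frame: x ahead of the robot, y to its left, z up, the work surface at z = 0. Lengths are in mm, angles in rad, forces in N, time in s.
With the tool pointing down it reaches from about 225 to 875 mm from the base axis. Payload 3.4 kg.
Tool frame: the origin (TCP) lies at the very end of the fingers, on their centre line; the grasp point (between the pads) lies 19 mm behind it; y points along the fingers, z is the direction in which the jaws open and shut, and the axes are right-handed (so a half turn about y gives the same grasp; the last joint's range is limited). The gripper opens to 85 mm and grips with 20 to 120 N. Pads are 22 mm wide; open, the fingers measure 114 mm over their backs; the gripper's body (76 mm by 85 mm) begins 54 mm behind the grasp point. The pads swing forward as they close: fully open they stand 13 mm farther back than shut.
Start: joints at [-1.379, 0.276, 1.505, -0, 1.361, -0.121], TCP at [176.94, -547.133, 231.328] pointing down, gripper open.
Joint ranges: [-2.89, 2.89], [-0.75, 2.08], [0.22, 2.7], [-1.18, 4.32], [0.11, 2.71], [-2.7, 2.7]. Speed limits (rad/s): [2.57, 2.57, 3.14, 3.14, 3.14, 3.14].

INTERFACE

Orientations are given as a rotation vector (axis times angle).
In Python, from bench import arm gives the robot as it stands.
- The arm moves only by the shell command python3 -m handwheel 'ROWS' [FORCE]. ROWS is JSON, a list of rows, each an object with "delta_pos": the shift along the tool's x, y, z each as a share of 150 mm, from -1 to 1, a list of three; "angular": the turn, a rotation vector about the tool's x, y, z each as a share of 180 degrees, from -1 to 1, a list of three; "jaw": the opening, from -1 (shut) to 1 (fully open), so that 0 is half open. In form: [{"delta_pos": [tx, ty, tz], "angular": [wx, wy, wz], "jaw": jaw}, ...]. A call has 1 to 12 rows; each row is the pose to reach, as a shift and turn from the pose measured when the call began, along the tool's axes at that moment, turning the shorter way round; what a row does not reach only later rows make up. A row lasts 1/8 s, in which the tool goes at most 62.5 mm and 10.7 degrees, less where a joint would pass 70% of its speed; a pose out of reach is approached as far as the arm can. A call with a number of a shift or a turn outside -1 to 1 is refused whole. A call with a gripper value outside its range is refused whole. The fingers move at their own pace and stop on an object; FORCE is the grip in N (left out, the last holds). Time passes only in rows, so rows that repeat a pose let the fingers close. It gives the time, the measured TCP pose, the force and the opening at its end, in the units of the state.
- arm.read_state(): the state, without advancing time (a new reading comes with each control period).
- arm.capture(name): name is "side" or "top" or "wrist"; returns the picture (420x560x3 uint8, red, green, blue); there is no depth.
- arm.camera_info(name): a dict with "vertical_fov" (degrees; the focal length in pixels is half the picture's height over the tangent of half this angle, whatever the lens; pixels are square), "cx", "cy" (the principal point, pixels), "k1" (the pictures are not rectified: a ray, as slopes to the right and down, at radius r is drawn at 1 + k1 r^2 times it, then the intrinsics apply), "extrinsics" (4x4, takes a point from world to camera coordinates). Camera axes: x right, y down, z forward; pixel columns grow to the right and rows downward; lengths in mm; the calibration is good to about 2 mm. A picture is of the moment at which its call begins: read the wrist's pose just before it. camera_info takes no time and is no camera call; for the wrist camera it gives the pose at the moment of the call.
- arm.finish_job(): hands the job in, once; it reports no verdict.
The state is a dict: "time": time; "q": joint angles; "joint_vel": joint speeds; "joint_torque": joint torques, N m; "eef_pos": TCP position; "tcp_rot": TCP orientation; "ft_force": force on the tool from outside, world axes, zero at the start; "torque": the same for the moment, N m; "opening": finger opening in mm.
Only numpy, scipy, OpenCV 4.12 (cv2) and the standard library are available. Lean on these libraries where they do the work, as an engineer would, in place of code of your own. Each camera call takes 0.05 s, during which the arm holds its last target.

## Working session

There is one attempt and no reset: what is moved stays moved. The work goes in short steps, Python scripts to look and compute and a shell command to move; the robot and the scene stay as the last step left them, time stands still between calls to the robot, and variables do not carry over. Pictures are saved under pics/ and viewed, and the job is handed in when it is done.

```bash
ls; mkdir -p pics; python3 - <<'E'
from bench import arm
import cv2
s=arm.read_state(); print(s)
for n in ("side","top","wrist"):
    im=arm.capture(n); cv2.imwrite(f"pics/{n}0.png",im[:,:,::-1]); i=arm.camera_info(n); print(n,i)
E
```

```text
pics
{'time': 0.0, 'q': array([-1.37902902e+00,  2.76611687e-01,  1.50615381e+00, -1.20602891e-06,
        1.36069337e+00, -1.20994214e-01]), 'joint_vel': array([-1.01782134e-04,  2.71634298e-04, -6.02409272e-04, -1.18375679e-03,
        6.30521149e-05, -1.00991430e-03]), 'joint_torque': array([-5.56983468e-04, -4.16769683e+01, -2.45803249e+01, -1.65420365e-04,
        1.12573474e-02, -1.82253125e-06]), 'eef_pos': array([ 176.815077  , -546.57669951,  230.42195387]), 'tcp_rot': array([-0.32371393,  2.05462822, -2.05075264]), 'ft_force': array([ 0.49881844,  0.56401674, -1.11802549]), 'torque': array([0.00649418, 0.03674897, 0.02608899]), 'opening': 85.78529012533156}
side {'vertical_fov': 56.578692784190295, 'cx': 268.66720143689815, 'cy': 215.60690023948362, 'k1': -0.016177199219829987, 'extrinsics': array([[-9.19644377e-01, -3.92732625e-01,  3.91212050e-03,
         4.48493904e+02],
       [-1.75672040e-01,  4.02413679e-01, -8.98444525e-01,
         1.17956166e+02],
       [ 3.51274186e-01, -8.26936706e-01, -4.39069619e-01,
         1.06685696e+03],
       [ 0.00000000e+00,  0.0000
[... 309 characters left out ...]
89e-02, -1.74842045e-01,
         4.41486758e+02],
       [ 1.74778266e-01,  4.94720857e-03, -9.84595390e-01,
         1.32609532e+03],
       [ 0.00000000e+00,  0.00000000e+00,  0.00000000e+00,
         1.00000000e+00]])}
wrist {'vertical_fov': 68.34117435653286, 'cx': 278.53529683598765, 'cy': 212.87637380757144, 'k1': -0.05016196169204953, 'extrinsics': array([[ 3.06668014e-01, -9.51815493e-01, -1.41267987e-03,
        -5.74064931e+02],
       [-9.08356172e-01, -2.93108457e-01,  2.98289285e-01,
        -3.80903933e+01],
       [-2.84330432e-01, -9.01925662e-02, -9.54474466e-01,
         3.79538887e+02],
       [ 0.00000000e+00,  0.00000000e+00,  0.00000000e+00,
         1.00000000e+00]])}
```

View pics/side0.png

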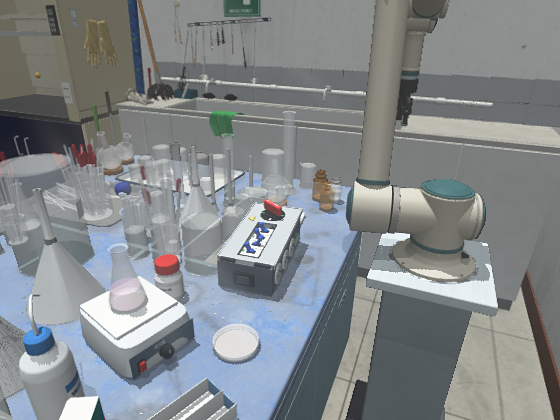

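View pics/top0.png

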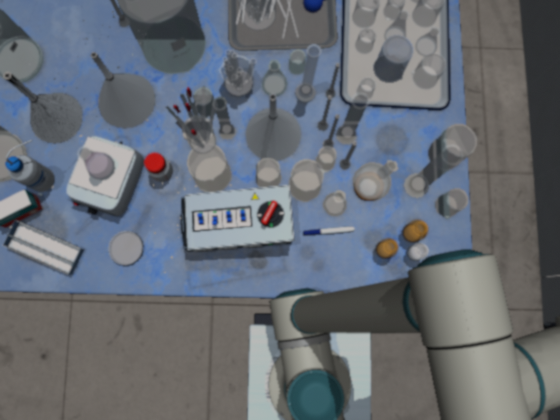

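View pics/wrist0.png

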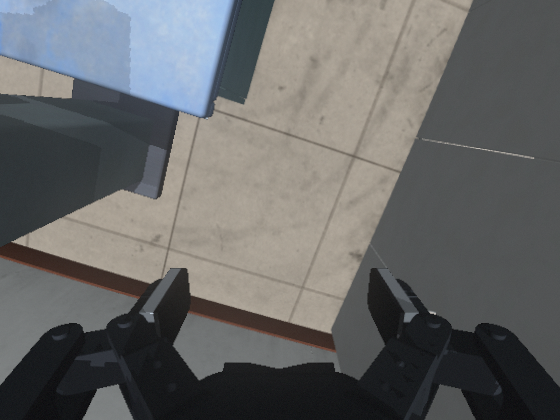

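```bash
cat > h.py <<'E'
import numpy as np, cv2
from bench import arm
def K(i,H=420):
    f=H/2/np.tan(np.radians(i["vertical_fov"])/2); return f
def ray(i,u,v):
    f=K(i); xd=(u-i["cx"])/f; yd=(v-i["cy"])/f
    x,y=xd,yd
    for _ in range(30):
        r2=x*x+y*y; x=xd/(1+i["k1"]*r2); y=yd/(1+i["k1"]*r2)
    E=i["extrinsics"]; R=E[:3,:3]; c=-R.T@E[:3,3]; d=R.T@np.array([x,y,1.]); return c,d
def onz(i,u,v,z):
    c,d=ray(i,u,v); return c+d*(z-c[2])/d[2]
def proj(i,p):
    E=i["extrinsics"]; q=E[:3,:3]@np.asarray(p,float)+E[:3,3]; x,y=q[0]/q[2],q[1]/q[2]; r2=x*x+y*y; f=K(i)
    return np.array([i["cx"]+f*x*(1+i["k1"]*r2), i["cy"]+f*y*(1+i["k1"]*r2)])
def tri(a,b):
    A=[];B=[]
    (c1,d1),(c2,d2)=a,b
    t=np.linalg.lstsq(np.stack([d1,-d2],1),c2-c1,rcond=None)[0]
    p,q=c1+t[0]*d1,c2+t[1]*d2; return (p+q)/2,np.linalg.norm(p-q)
E
python3 - <<'E'
import cv2
im=cv2.imread("pics/top0.png"); cv2.imwrite("pics/topz.png",cv2.resize(im[175:265,170:310],None,fx=5.6,fy=5.6,interpolation=cv2.INTER_CUBIC))
im=cv2.imread("pics/side0.png"); cv2.imwrite("pics/sidez.png",cv2.resize(im[185:305,205:325],None,fx=5,fy=5,interpolation=cv2.INTER_CUBIC))
E
```

```text
(no output)
```

View pics/topz.png

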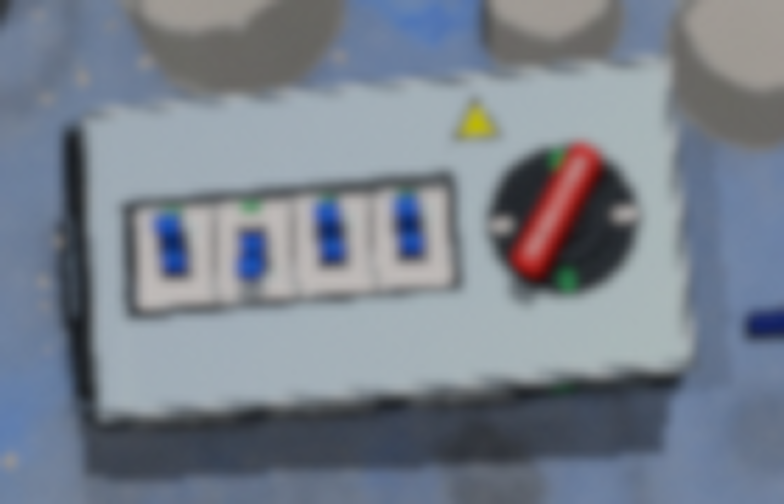

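View pics/sidez.png

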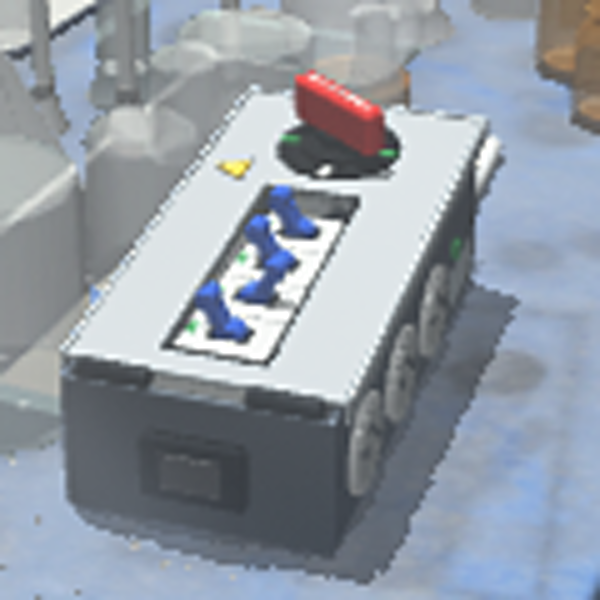

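```bash
python3 - <<'E'
from h import *
i=arm.camera_info("top")
def P(x,y,z): return onz(i,170+(x+.5)/5.6-.5,175+(y+.5)/5.6-.5,z)
bl,br,fr,fl=P(85,118,82),P(672,62,104),P(690,370,104),P(98,420,82)
for p in (bl,br,fr,fl): print(p.round(1))
print(np.linalg.norm(bl-br),np.linalg.norm(bl-fl),np.linalg.norm(br-fr))
for a,b in((br,bl),(fr,fl)): d=b-a; print('yaw of y axis',np.degrees(np.arctan2(-d[0],d[1])))
for a,b in((fl,bl),(fr,br)): d=b-a; print('yaw of x axis',np.degrees(np.arctan2(d[1],d[0])))
print('wing ends',P(587,150,135),P(527,268,135), 'c',P(557,209,135))
print('marks',P(625,213,106),P(502,226,104), P(557,157,105),P(568,280,105))
for x,y in((170,225),(252,240),(330,215),(407,215)): print(P(x,y,100).round(1))
E
```

```text
[474.6 332.4  82. ]
[501.2  62.3 104. ]
[360.4  52.2 104. ]
[335.  319.4  82. ]
272.20722015608567 140.26472737202954 141.1070376545109
yaw of y axis 5.618311709045478
yaw of y axis 5.448254701370654
yaw of x axis 5.303010449796764
yaw of x axis 4.127663874627832
wing ends [453.34506521  99.93843355 135.        ] [400.12362765 125.14557462 135.        ] c [426.63811278 112.58710676 135.        ]
marks [430.6558619   82.47436146 106.        ] [423.98052483 137.69737043 104.        ] [455.91969475 113.63001443 105.        ] [399.82818593 107.46043493 105.        ]
[422.2 288.  100. ]
[416.  250.5 100. ]
[428.2 215.7 100. ]
[428.9 180.9 100. ]
```

```bash
cat >> h.py <<'E'
from scipy.spatial.transform import Rotation as Ro
def go(p,R):
    """delta in tool axes/units from present measured pose to p,R"""
    s=arm.read_state(); R0=Ro.from_rotvec(s["tcp_rot"])
    d=R0.inv().apply(np.asarray(p)-s["eef_pos"])/150
    w=(R0.inv()*R).as_rotvec()/np.pi
    return d.round(3),w.round(4)
def down(jaw_deg,lean=None):
    """tool y = down, tool z (jaw) at heading jaw_deg"""
    a=np.radians(jaw_deg); y=np.array([0,0,-1.]); z=np.array([np.cos(a),np.sin(a),0]); x=np.cross(y,z)
    return Ro.from_matrix(np.stack([x,y,z],1))
E
python3 - <<'E'
from h import *
s=arm.read_state(); R=Ro.from_rotvec(s["tcp_rot"]).as_matrix(); print(R.round(3))
i=arm.camera_info("wrist"); E=i["extrinsics"]; c=-E[:3,:3].T@E[:3,3]
print("cam in tool",R.T@(c-s["eef_pos"]), "view dir tool",R.T@E[2,:3],"right",R.T@E[0,:3])
z=R[:,2]; print("jaw heading",np.degrees(np.arctan2(z[1],z[0])), s["time"])
for hd in (65,-115): print(hd,down(hd).as_matrix().round(2).tolist(), go([330,120,330],down(hd)))
E
```

```text
[[-0.951 -0.     0.308]
 [-0.308  0.001 -0.951]
 [-0.    -1.    -0.001]]
cam in tool [-7.62133513e+01 -1.42136464e+02 -1.38076871e-01] view dir tool [ 2.98427582e-01  9.54432189e-01 -4.18751419e-04] right [1.12176142e-03 8.79964095e-05 9.99999367e-01]
jaw heading -72.07716623627033 0.15
65 [[0.91, 0.0, 0.42], [-0.42, 0.0, 0.91], [0.0, -1.0, 0.0]] (array([-2.339, -0.657, -3.916]), array([ 1.000e-04, -7.615e-01, -5.000e-04]))
-115 [[-0.91, 0.0, -0.42], [0.42, 0.0, -0.91], [0.0, -1.0, 0.0]] (array([-2.339, -0.657, -3.916]), array([4.000e-04, 2.385e-01, 1.000e-04]))
```

```bash
python3 -m handwheel '[{"delta_pos":[-0.6,-0.1,-1],"angular":[0,-0.2,0],"jaw":1},{"delta_pos":[-0.6,-0.1,-1],"angular":[0,-0.2,0],"jaw":1},{"delta_pos":[-0.6,-0.1,-1],"angular":[0,-0.2,0],"jaw":1},{"delta_pos":[-0.6,-0.1,-1],"angular":[0,-0.2,0],"jaw":1}]'
python3 -c "
from h import *
print(go([370,170,260],down(65)))"
```

```text
time: 0.65
eef_pos: [216.6, -372.4, 246.2]
tcp_rot: [-0.845, 1.654, -1.65]
ft_force: [0.9, -1.0, 0.0]
opening: 85.4
(array([-3.532, -0.083, -1.283]), array([-3.000e-04, -5.598e-01, -9.000e-04]))
```

```bash
python3 -m handwheel '[{"delta_pos":[-1,-0.02,-0.36],"angular":[0,-0.18,0],"jaw":0.2},{"delta_pos":[-1,-0.02,-0.36],"angular":[0,-0.18,0],"jaw":0.2},{"delta_pos":[-1,-0.02,-0.36],"angular":[0,-0.18,0],"jaw":0.2}]'
python3 -c "
from h import *
print(go([370,170,260],down(65)))"
```

```text
time: 1.02
eef_pos: [260.2, -216.3, 249.4]
tcp_rot: [-1.177, 1.255, -1.251]
ft_force: [0.4, -0.2, 1.0]
opening: 50.8
(array([-2.615, -0.061,  0.575]), array([-0.0007, -0.3803, -0.001 ]))
```

```bash
python3 -m handwheel '[{"delta_pos":[-1,-0.02,0.21],"angular":[0,-0.18,0],"jaw":0.2},{"delta_pos":[-1,-0.02,0.21],"angular":[0,-0.18,0],"jaw":0.2},{"delta_pos":[-1,-0.02,0.21],"angular":[0,-0.18,0],"jaw":0.2}]'
python3 -c "
from h import *
print(go([370,170,260],down(65)))"
```

```text
time: 1.4
eef_pos: [300.4, -65.8, 253.0]
tcp_rot: [-1.402, 0.831, -0.828]
ft_force: [-0.2, -0.4, -1.1]
opening: 51.1
(array([-1.152, -0.04 ,  1.166]), array([-0.0012, -0.2006, -0.0008]))
```

```bash
python3 -m handwheel '[{"delta_pos":[-0.9,-0.04,0.94],"angular":[0,-0.2,0],"jaw":0.2},{"delta_pos":[-0.9,-0.04,0.94],"angular":[0,-0.2,0],"jaw":0.2},{"delta_pos":[-0.9,-0.04,0.94],"angular":[0,-0.2,0],"jaw":0.2},{"delta_pos":[-0.9,-0.04,0.94],"angular":[0,-0.2,0],"jaw":0.2},{"delta_pos":[-0.9,-0.04,0.94],"angular":[0,-0.2,0],"jaw":0.2}]'
python3 - <<'E'
from h import *
import json
s=arm.read_state(); print(s["q"].round(3))
i=arm.camera_info("wrist"); im=arm.capture("wrist"); cv2.imwrite("pics/w1.png",im[:,:,::-1])
i["extrinsics"]=i["extrinsics"].tolist(); json.dump(i,open("w1.json","w"))
E
```

```text
time: 2.02
eef_pos: [358.4, 121.4, 259.5]
tcp_rot: [-1.54, 0.343, -0.341]
ft_force: [-0.1, -0.4, -0.7]
opening: 51.0
[ 0.138 -0.047  1.815  0.004  1.373 -0.997]
```

View pics/w1.png

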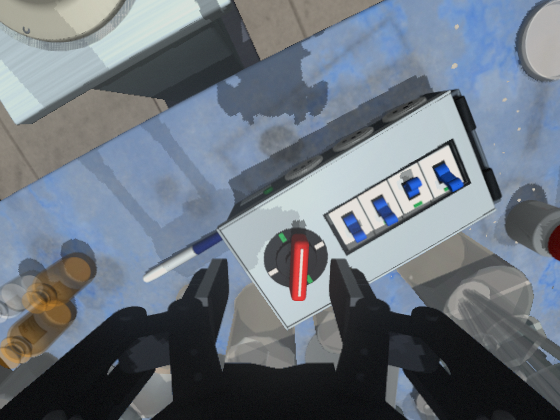

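```bash
python3 - <<'E'
import cv2
im=cv2.imread("pics/w1.png"); cv2.imwrite("pics/w1z.png",cv2.resize(im[85:335,210:500],None,fx=2.4,fy=2.4,interpolation=cv2.INTER_CUBIC))
cv2.imwrite("pics/w1zz.png",cv2.resize(im[220:320,250:350],None,fx=6,fy=6,interpolation=cv2.INTER_CUBIC))
E
```

```text
(no output)
```

View pics/w1z.png

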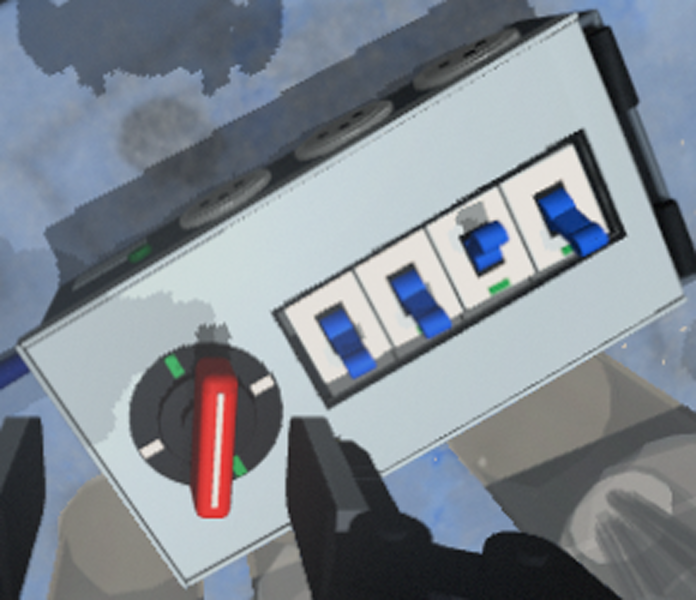

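View pics/w1zz.png

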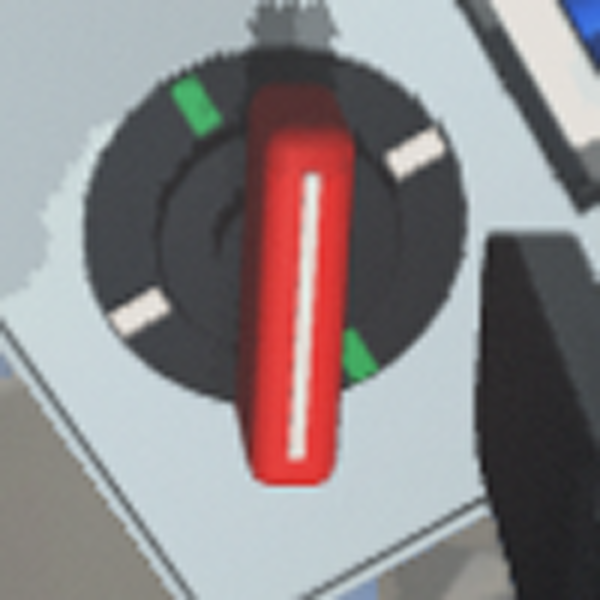

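```bash
python3 - <<'E'
from h import *
import json
i=json.load(open("w1.json")); i["extrinsics"]=np.array(i["extrinsics"])
def P(x,y,z): return onz(i,250+(x+.5)/6-.5,220+(y+.5)/6-.5,z)
def Q(x,y,z): return onz(i,210+(x+.5)/2.4-.5,85+(y+.5)/2.4-.5,z)
a,b=P(313,175,135.8),P(297,460,135.8); print('stripe',a,b,(a+b)/2,np.linalg.norm(a-b),'dir',np.degrees(np.arctan2(*(a-b)[1::-1])))
w=[P(415,153,100.5),P(140,313,100.5)]; g=[P(197,108,100.5),P(360,355,100.5)]
print('white',w,(w[0]+w[1])/2,'yaw',np.degrees(np.arctan2(-(w[0]-w[1])[0],(w[0]-w[1])[1])))
print('green',g,(g[0]+g[1])/2)
fr,fl,bl,br=Q(20,343,104),Q(577,14,82),Q(683,297,82),Q(187,583,104)
for p in(fr,fl,bl,br): print(p.round(1))
for s,e in((fr,fl),(br,bl)): d=e-s; print(np.linalg.norm(d),'yaw',np.degrees(np.arctan2(-d[0],d[1])))
for s,e in((fr,br),(fl,bl)): d=e-s; print(np.linalg.norm(d),'yaw',np.degrees(np.arctan2(d[1],d[0])))
c=(fr+fl+bl+br)/4; print(c)
E
```

```text
stripe [405.45711874 123.8087707  135.8       ] [451.12087359 100.90000781 135.8       ] [428.28899617 112.35438926 135.8       ] 51.08806048183192 dir 153.35782427805844
white [array([424.70543175, 137.87083441, 100.5       ]), array([432.49505836,  80.61240992, 100.5       ])] [428.60024505 109.24162216 100.5       ] yaw 7.747147952562348
green [array([400.66016163, 106.70508982, 100.5       ]), array([457.35499396, 113.29724893, 100.5       ])] [429.00757779 110.00116937 100.5       ]
[361.5  52.1 104. ]
[336.9 319.1  82. ]
[476.5 331.   82. ]
[502.9  66.  104. ]
268.99939515607304 yaw 5.248862936599304
267.25496068941874 yaw 5.688526967546908
142.16302316018476 yaw 5.58826287508458
140.1197001134089 yaw 4.874278050354185
[419.4647087  192.03107247  93.        ]
```

```bash
cat >> h.py <<'E'
YAW=np.radians(5.6); W0=np.array([428.5,111.4,123.8])
Rb=Ro.from_euler('z',YAW)
org=W0-Rb.apply([0,-87.2,123.8])
def wing(cov,w,d,extra=0.):
    """tool pose gripping wing at cover angle cov, wing angle w, TCP d below grip point"""
    L=Rb*Ro.from_euler('x',-cov)
    n=L.apply([0,0,1]); hinge=np.array([0,134,80.])
    g=org+Rb.apply(hinge+Ro.from_euler('x',-cov).apply(np.array([0,-90,106.])-hinge))
    bar=np.degrees(YAW)-90-np.degrees(w)   # heading of bar (clockwise +)
    R=L*Rb.inv()*down(bar+90)
    return g-d*n,R
E
python3 - <<'E'
from h import *
print(org)
p,R=wing(0.08,-1.009,10); print(p,R.as_matrix().round(3)); print(go(p,R))
p,R=wing(0.08,-1.009,-50); print(p,go(p,R))
E
```

```text
[419.99077114 198.18382928   0.        ]
[428.57854907 110.59889458 113.84971875] [[ 0.894  0.008  0.448]
 [-0.446 -0.08   0.892]
 [ 0.043 -0.997 -0.068]]
(array([0.455, 0.971, 0.136]), array([-0.0227,  0.0082, -0.0139]))
[428.11065062 115.37089217 173.65782113] (array([0.438, 0.572, 0.165]), array([-0.0227,  0.0082, -0.0139]))
```

```bash
python3 -m handwheel '[{"delta_pos":[0.438,0.572,0.165],"angular":[-0.0227,0.0082,-0.0139],"jaw":0.1},{"delta_pos":[0.438,0.572,0.165],"angular":[-0.0227,0.0082,-0.0139],"jaw":0.1},{"delta_pos":[0.438,0.572,0.165],"angular":[-0.0227,0.0082,-0.0139],"jaw":0.1},{"delta_pos":[0.438,0.572,0.165],"angular":[-0.0227,0.0082,-0.0139],"jaw":0.1}]'
python3 - <<'E'
from h import *
p,R=wing(0.08,-1.009,10);print(go(p,R))
im=arm.capture("wrist"); cv2.imwrite("pics/w2.png",im[:,:,::-1])
E
```

```text
time: 2.58
eef_pos: [427.7, 114.3, 174.2]
tcp_rot: [-1.616, 0.349, -0.39]
ft_force: [-0.2, 0.0, 0.4]
opening: 46.9
(array([-0.001,  0.403,  0.008]), array([ 0.0001, -0.0008, -0.0002]))
```

View pics/w2.png

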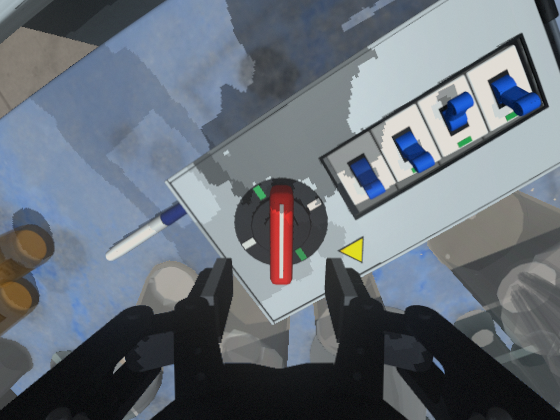

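```bash
python3 -m handwheel '[{"delta_pos":[0,0.2,0.005],"angular":[0,0,0],"jaw":0.1},{"delta_pos":[0,0.403,0.008],"angular":[0,0,0],"jaw":0.1},{"delta_pos":[0,0.403,0.008],"angular":[0,0,0],"jaw":0.1}]' 30
python3 - <<'E'
from h import *
p,R=wing(0.08,-1.009,10);print(go(p,R)); print(arm.read_state()["ft_force"])
im=arm.capture("wrist"); cv2.imwrite("pics/w3.png",im[:,:,::-1])
im=arm.capture("side"); cv2.imwrite("pics/s3.png",cv2.resize(im[120:320,180:380,::-1],None,fx=3,fy=3))
E
```

```text
time: 3.0
eef_pos: [427.2, 110.2, 114.4]
tcp_rot: [-1.616, 0.35, -0.39]
ft_force: [0.2, -0.6, 0.3]
opening: 46.6
(array([0.007, 0.004, 0.007]), array([ 0.0003, -0.001 , -0.0004]))
[ 0.1739901  -0.5899534   0.32350211]
```

View pics/w3.png

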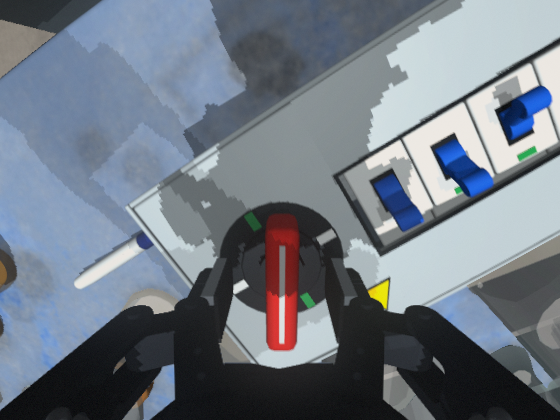

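View pics/s3.png

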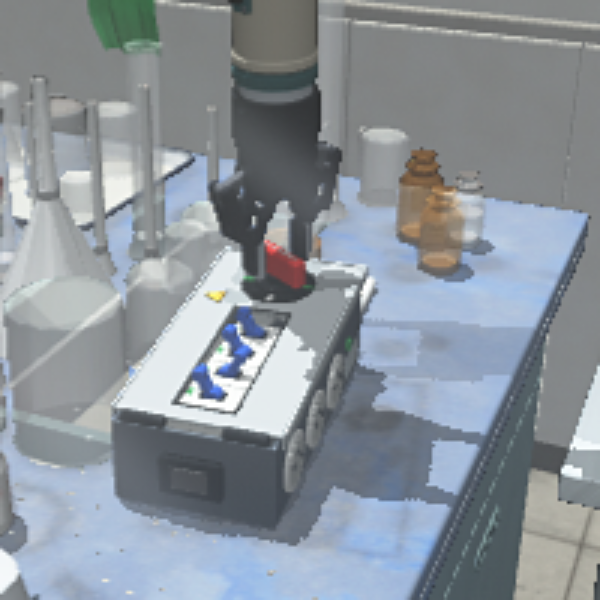

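```bash
python3 -m handwheel '[{"delta_pos":[0.007,0.004,0.005],"angular":[0,0,0],"jaw":-1},{"delta_pos":[0.007,0.004,0.005],"angular":[0,0,0],"jaw":-1},{"delta_pos":[0.007,0.004,0.005],"angular":[0,0,0],"jaw":-1},{"delta_pos":[0.007,0.004,0.005],"angular":[0,0,0],"jaw":-1},{"delta_pos":[0.007,0.004,0.005],"angular":[0,0,0],"jaw":-1}]' 40
python3 - <<'E'
from h import *
p,R=wing(0.08,-1.009,10);print(go(p,R)); s=arm.read_state(); print(s["ft_force"],s["torque"],s["q"].round(2))
p,R=wing(0.08,0,10);print(go(p,R))
im=arm.capture("wrist"); cv2.imwrite("pics/w4.png",im[:,:,::-1])
E
```

```text
time: 3.72
eef_pos: [431.4, 109.7, 116.3]
tcp_rot: [-1.616, 0.344, -0.394]
ft_force: [-0.2, -5.7, 2.7]
opening: 14.2
(array([-0.02 ,  0.015, -0.002]), array([-0.0002, -0.0007,  0.0017]))
[-0.22782631 -5.65850015  2.69616773] [-0.66580779 -0.01745607 -0.06295507] [ 0.16  0.19  1.94 -0.1   1.01 -0.89]
(array([-0.02 ,  0.015, -0.002]), array([-0.001 ,  0.3205,  0.0014]))
```

View pics/w4.png

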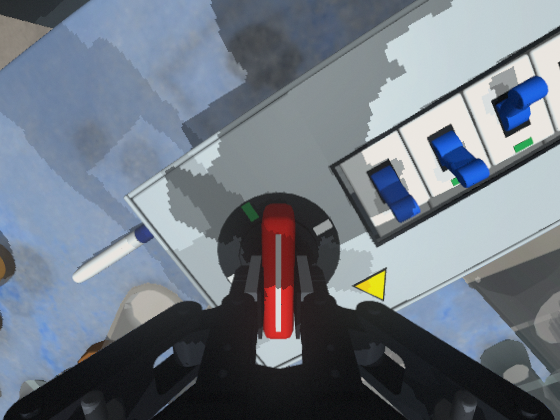

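```bash
python3 -m handwheel '[{"delta_pos":[0,0,-0.003],"angular":[0,0.055,0],"jaw":-1},{"delta_pos":[-0.001,0,-0.007],"angular":[0,0.11,0],"jaw":-1},{"delta_pos":[-0.003,0,-0.01],"angular":[0,0.165,0],"jaw":-1},{"delta_pos":[-0.005,0,-0.013],"angular":[0,0.22,0],"jaw":-1},{"delta_pos":[-0.007,0,-0.016],"angular":[0,0.275,0],"jaw":-1},{"delta_pos":[-0.009,0,-0.017],"angular":[0,0.322,0],"jaw":-1},{"delta_pos":[-0.009,0,-0.017],"angular":[0,0.322,0],"jaw":-1},{"delta_pos":[-0.009,0,-0.017],"angular":[0,0.322,0],"jaw":-1}]'
python3 - <<'E'
from h import *
p,R=wing(0.08,0,10);print(go(p,R)); s=arm.read_state(); print(s["ft_force"],s["torque"],s["q"].round(2))
im=arm.capture("wrist"); cv2.imwrite("pics/w5.png",im[:,:,::-1])
im=arm.capture("side"); cv2.imwrite("pics/s5.png",cv2.resize(im[120:320,180:380,::-1],None,fx=3,fy=3))
E
```

```text
time: 4.78
eef_pos: [428.7, 107.7, 116.5]
tcp_rot: [-1.307, 1.092, -1.202]
ft_force: [-1.6, -2.5, 1.4]
opening: 14.0
(array([-0.021,  0.016,  0.001]), array([-0.0013, -0.0008,  0.001 ]))
[-1.56028186 -2.49506547  1.43951465] [-0.44291418  0.22120722 -0.03108836] [ 0.16  0.19  1.95 -0.1   1.01  0.11]
```

View pics/w5.png

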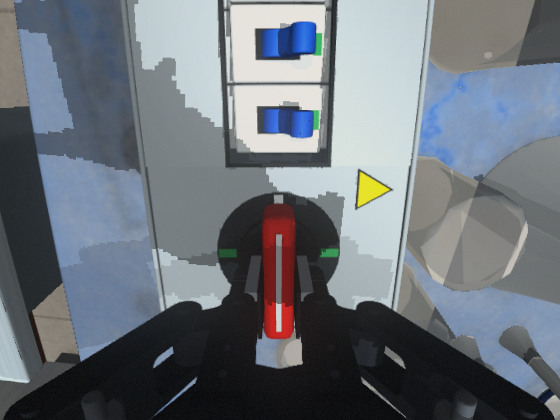

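View pics/s5.png

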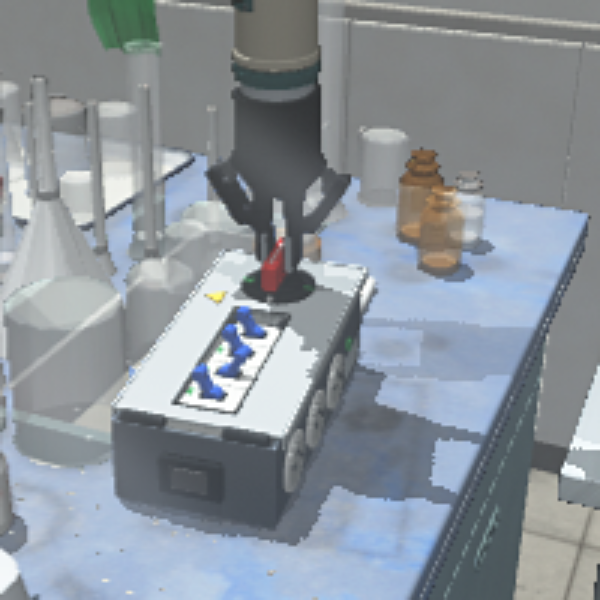

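```bash
python3 - <<'E'
from h import *
p0,R0=wing(0.08,0,7.7)
for c in (0.06,0.04,.02,0,-.008):
    p,R=wing(c,0,7.7); print(c,(R0.inv().apply(p-p0)/150).round(3),((R0.inv()*R).as_rotvec()/np.pi).round(4))
E
```

```text
0.06 [0.002 0.03  0.   ] [ 0.     -0.      0.0064]
0.04 [ 0.004  0.06  -0.   ] [-0.     -0.      0.0127]
0.02 [0.005 0.09  0.   ] [0.     0.     0.0191]
0 [ 0.005  0.12  -0.   ] [-0.     -0.      0.0255]
-0.008 [0.005 0.132 0.   ] [ 0.    -0.     0.028]
```

```bash
python3 -m handwheel '[{"delta_pos":[0.002,0.03,0],"angular":[0,0,0.006],"jaw":-1},{"delta_pos":[0.004,0.06,0],"angular":[0,0,0.013],"jaw":-1},{"delta_pos":[0.005,0.09,0],"angular":[0,0,0.019],"jaw":-1},{"delta_pos":[0.005,0.12,0],"angular":[0,0,0.0255],"jaw":-1},{"delta_pos":[0.005,0.125,0],"angular":[0,0,0.026],"jaw":-1},{"delta_pos":[0.005,0.125,0],"angular":[0,0,0.026],"jaw":-1},{"delta_pos":[0.005,0.125,0],"angular":[0,0,0.026],"jaw":-1}]'
python3 - <<'E'
from h import *
p,R=wing(0.0,0,7.7);print(go(p,R)); s=arm.read_state(); print(s["ft_force"],s["torque"],s["q"].round(2))
im=arm.capture("wrist"); cv2.imwrite("pics/w6.png",im[:,:,::-1])
im=arm.capture("side"); cv2.imwrite("pics/s6.png",cv2.resize(im[120:320,180:380,::-1],None,fx=3,fy=3))
E
```

```text
time: 5.75
eef_pos: [429.1, 105.5, 99.1]
tcp_rot: [-1.249, 1.136, -1.142]
ft_force: [-6.2, -1.5, 15.6]
opening: 14.0
(array([-0.021,  0.006,  0.   ]), array([-0.0015, -0.0011,  0.    ]))
[-6.23865471 -1.50062655 15.6243738 ] [-0.48950363  0.98557527  0.03714128] [ 0.08  0.2   1.98  0.    0.96 -0.01]
```

View pics/w6.png

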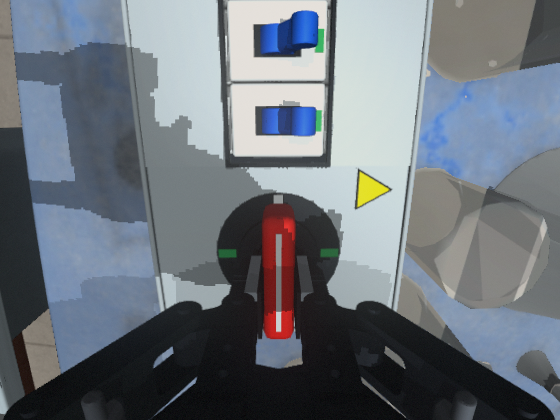

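View pics/s6.png

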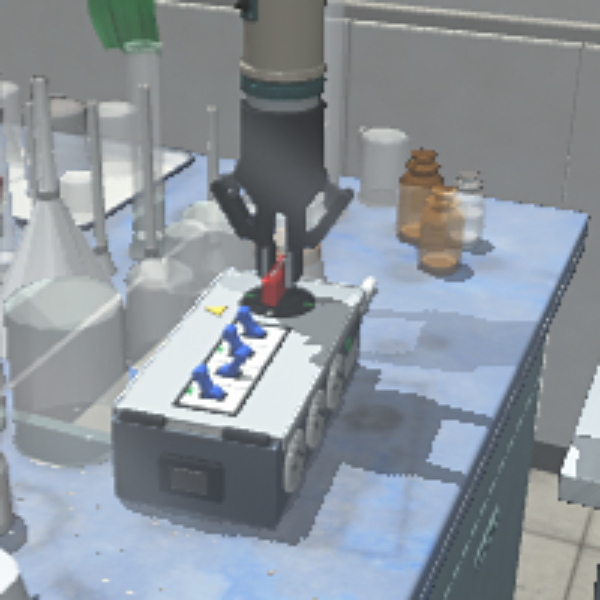

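```bash
python3 -m handwheel '[{"delta_pos":[-0.001,0.006,-0.003],"angular":[0,0.055,0],"jaw":-1},{"delta_pos":[-0.001,0.006,-0.007],"angular":[0,0.11,0],"jaw":-1},{"delta_pos":[-0.003,0.006,-0.01],"angular":[0,0.165,0],"jaw":-1},{"delta_pos":[-0.005,0.006,-0.013],"angular":[0,0.22,0],"jaw":-1},{"delta_pos":[-0.007,0.006,-0.015],"angular":[0,0.275,0],"jaw":-1},{"delta_pos":[-0.01,0.006,-0.017],"angular":[0,0.33,0],"jaw":-1},{"delta_pos":[-0.013,0.006,-0.019],"angular":[0,0.385,0],"jaw":-1},{"delta_pos":[-0.017,0.006,-0.02],"angular":[0,0.44,0],"jaw":-1},{"delta_pos":[-0.02,0.006,-0.02],"angular":[0,0.495,0],"jaw":-1},{"delta_pos":[-0.021,0.006,-0.02],"angular":[0,0.515,0],"jaw":-1},{"delta_pos":[-0.021,0.006,-0.02],"angular":[0,0.515,0],"jaw":-1},{"delta_pos":[-0.021,0.006,-0.02],"angular":[0,0.515,0],"jaw":-1}]'
python3 - <<'E'
from h import *
p,R=wing(0.0,1.6,7.7);print(go(p,R)); s=arm.read_state(); print(s["ft_force"],s["torque"],s["q"].round(2))
im=arm.capture("wrist"); cv2.imwrite("pics/w7.png",im[:,:,::-1])
E
```

```text
time: 7.35
eef_pos: [425.1, 108.7, 99.1]
tcp_rot: [-0.049, 2.196, -2.193]
ft_force: [-5.3, -1.1, 14.3]
opening: 14.5
(array([-0.024,  0.005,  0.001]), array([ 0.0004, -0.0063, -0.0012]))
[-5.29053926 -1.1458097  14.33232572] [-0.35278216  1.210502    0.5136267 ] [0.09 0.19 1.99 0.   0.96 1.61]
```

View pics/w7.png

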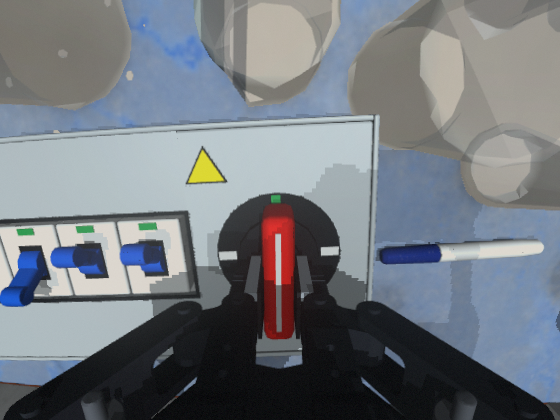

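```bash
python3 -m handwheel '[{"delta_pos":[0,-0.005,0],"angular":[0,-0.006,0],"jaw":0},{"delta_pos":[0,-0.01,0],"angular":[0,-0.006,0],"jaw":0},{"delta_pos":[0,-0.01,0],"angular":[0,-0.006,0],"jaw":0},{"delta_pos":[0,-0.3,0],"angular":[0,-0.006,0],"jaw":0},{"delta_pos":[0,-0.7,0],"angular":[0,-0.006,0],"jaw":0},{"delta_pos":[0,-1,0],"angular":[0,-0.006,0],"jaw":0},{"delta_pos":[0,-1,0],"angular":[0,-0.006,0],"jaw":0}]'
python3 - <<'E'
from h import *
import json
s=arm.read_state(); print(s["ft_force"],s["q"].round(2))
i=arm.camera_info("wrist"); im=arm.capture("wrist"); cv2.imwrite("pics/w8.png",im[:,:,::-1])
i["extrinsics"]=i["extrinsics"].tolist(); json.dump(i,open("w8.json","w"))
im=arm.capture("side"); cv2.imwrite("pics/s8.png",cv2.resize(im[120:320,180:380,::-1],None,fx=3,fy=3))
E
```

```text
time: 8.28
eef_pos: [427.2, 108.8, 252.6]
tcp_rot: [-0.06, 2.184, -2.178]
ft_force: [1.3, -0.1, -0.8]
opening: 42.6
[ 1.31628452 -0.06228941 -0.76453322] [0.09 0.05 1.73 0.   1.34 1.59]
```

View pics/w8.png

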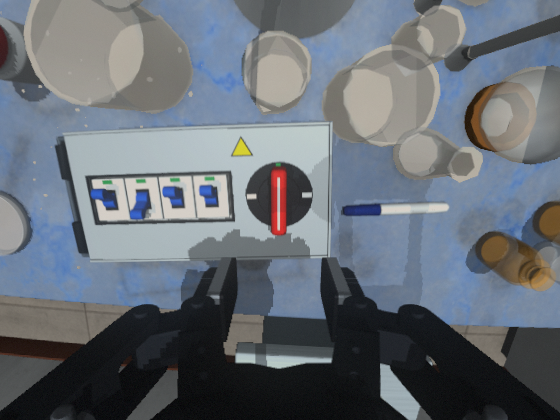

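View pics/s8.png

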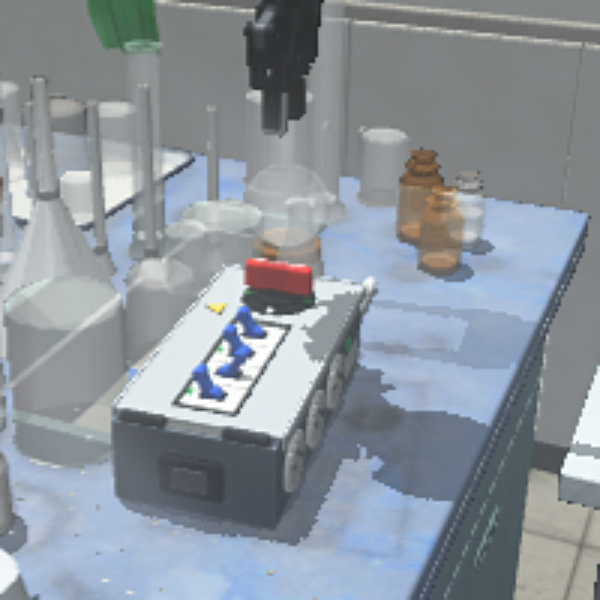

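```bash
python3 - <<'E'
from h import *
import json
i=json.load(open("w8.json")); i["extrinsics"]=np.array(i["extrinsics"])
im=cv2.imread("pics/w8.png"); cv2.imwrite("pics/w8z.png",cv2.resize(im[115:270,50:340],None,fx=2.7,fy=2.7,interpolation=cv2.INTER_CUBIC))
cv2.imwrite("pics/w8zz.png",cv2.resize(im[165:230,80:240],None,fx=5,fy=5,interpolation=cv2.INTER_CUBIC))
print(proj(i,org+Rb.apply([-13.7,53,106.5])),proj(i,org+Rb.apply([0,53,81.5])),[proj(i,org+Rb.apply([13.7,y,106.5])).round(1) for y in(-19,17,89)])
print([proj(i,org+Rb.apply([a,b,83.5])).round(1) for a,b in((25,-40),(25,110),(-25,110),(-25,-40))])
E
```

```text
[135.68336522 217.19429496] [144.01744662 197.73183088] [array([204.7, 187.7]), array([167.6, 188.9]), array([ 95.4, 191.4])]
[array([229.4, 171.4]), array([ 86.4, 176.6]), array([ 95.7, 222.3]), array([233. , 218.3])]
```

View pics/w8zz.png

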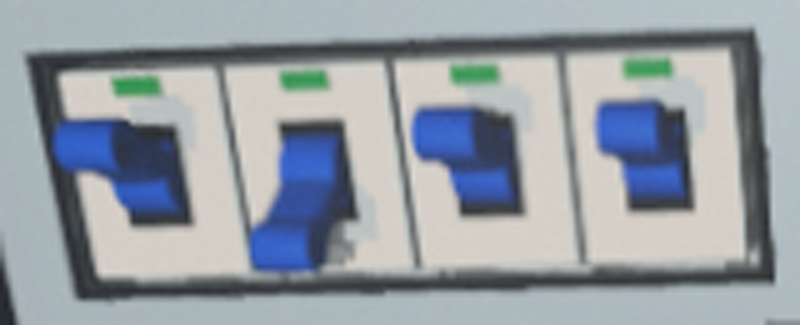

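```bash
python3 - <<'E'
from h import *
R=down(-90+np.degrees(YAW))
for b in ((-50,53,130),(-50,53,96)): p=org+Rb.apply(b); print(p,go(p,R))
E
```

```text
[365.05750745 246.05173649 130.        ] (array([ 0.337,  0.793, -0.94 ]), array([ 0.0005, -0.0096, -0.0013]))
[365.05750745 246.05173649  96.        ] (array([ 0.338,  1.019, -0.94 ]), array([ 0.0005, -0.0096, -0.0013]))
```

```bash
python3 -m handwheel '[{"delta_pos":[0.337,0.2,-0.94],"angular":[0,-0.0096,-0.001],"jaw":-1},{"delta_pos":[0.337,0.2,-0.94],"angular":[0,-0.0096,-0.001],"jaw":-1},{"delta_pos":[0.337,0.4,-0.94],"angular":[0,-0.0096,-0.001],"jaw":-1},{"delta_pos":[0.337,0.75,-0.94],"angular":[0,-0.0096,-0.001],"jaw":-1},{"delta_pos":[0.337,0.793,-0.94],"angular":[0,-0.0096,-0.001],"jaw":-1},{"delta_pos":[0.337,0.793,-0.94],"angular":[0,-0.0096,-0.001],"jaw":-1}]'
python3 - <<'E'
from h import *
R=down(-90+np.degrees(YAW))
for b in ((-50,53,130),(-50,53,96)): p=org+Rb.apply(b); print(p,go(p,R))
s=arm.read_state(); print(s["q"].round(2),s["opening"])
im=arm.capture("wrist"); cv2.imwrite("pics/w9.png",im[:,:,::-1])
im=arm.capture("side"); cv2.imwrite("pics/s9.png",cv2.resize(im[120:320,180:380,::-1],None,fx=3,fy=3))
E
```

```text
time: 9.12
eef_pos: [365.0, 245.8, 129.6]
tcp_rot: [-0.106, 2.173, -2.171]
ft_force: [0.5, -0.2, 1.1]
opening: -0.2
[365.05750745 246.05173649 130.        ] (array([-0.001, -0.003, -0.002]), array([ 0.0003, -0.0002,  0.0002]))
[365.05750745 246.05173649  96.        ] (array([-0.001,  0.224, -0.002]), array([ 0.0003, -0.0002,  0.0002]))
[0.43 0.16 1.94 0.   1.04 1.91] -0.2014002447568535
```

View pics/w9.png

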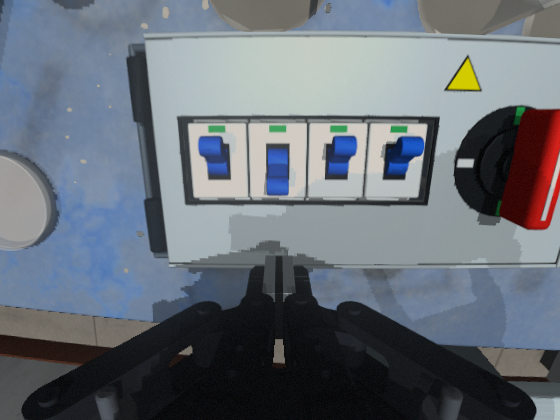

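View pics/s9.png

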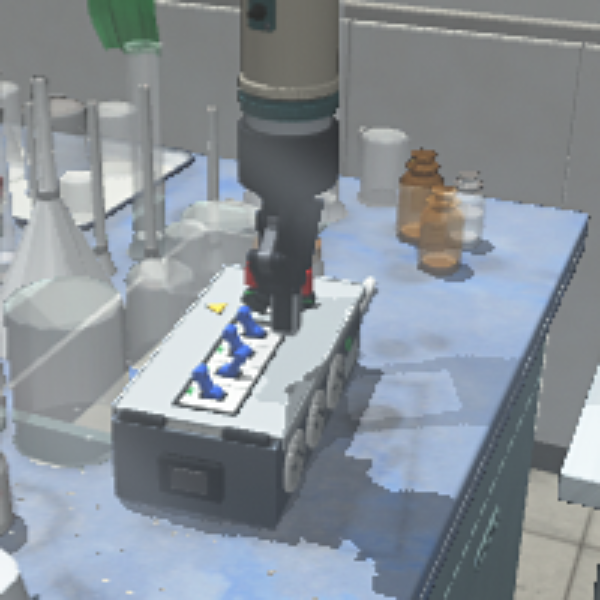

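```bash
python3 -m handwheel '[{"delta_pos":[0,0.22,-0.002],"angular":[0,0,0],"jaw":-1},{"delta_pos":[0,0.224,-0.002],"angular":[0,0,0],"jaw":-1},{"delta_pos":[-0.08,0.224,-0.002],"angular":[0,0,0],"jaw":-1},{"delta_pos":[-0.13,0.224,-0.002],"angular":[0,0,0],"jaw":-1},{"delta_pos":[-0.18,0.224,-0.002],"angular":[0,0,0],"jaw":-1},{"delta_pos":[-0.22,0.224,-0.002],"angular":[0,0,0],"jaw":-1},{"delta_pos":[-0.25,0.224,-0.002],"angular":[0,0,0],"jaw":-1},{"delta_pos":[-0.28,0.224,-0.002],"angular":[0,0,0],"jaw":-1},{"delta_pos":[-0.28,0.224,-0.002],"angular":[0,0,0],"jaw":-1}]'
python3 - <<'E'
from h import *
s=arm.read_state(); print(Rb.inv().apply(s["eef_pos"]-org),s["ft_force"])
im=arm.capture("wrist"); cv2.imwrite("pics/w10.png",im[:,:,::-1])
im=arm.capture("side"); cv2.imwrite("pics/s10.png",cv2.resize(im[120:320,180:380,::-1],None,fx=3,fy=3))
E
```

```text
time: 10.35
eef_pos: [408.6, 250.7, 97.6]
tcp_rot: [-0.101, 2.173, -2.168]
ft_force: [-0.2, 0.2, 0.2]
opening: -0.1
[-6.2545142  53.37945601 97.60813329] [-0.21237114  0.20059237  0.18644418]
```

View pics/w10.png

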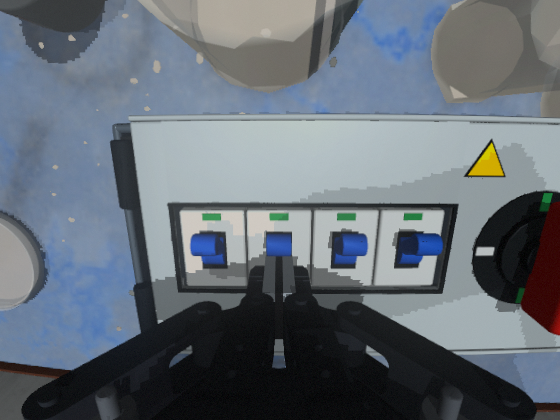

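View pics/s10.png

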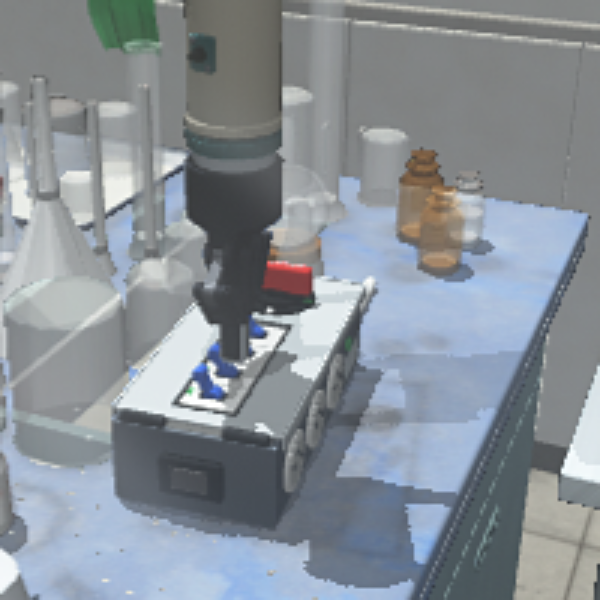

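Flipped; all four levers now line up at v≈245. Back off and rise, then check.

```bash
python3 -m handwheel '[{"delta_pos":[0.15,0,0],"angular":[0,0,0],"jaw":-1},{"delta_pos":[0.3,-0.1,0],"angular":[0,0,0],"jaw":-1},{"delta_pos":[0.4,-0.6,0],"angular":[0,0,0],"jaw":-1},{"delta_pos":[0.4,-1,0],"angular":[0,0,0],"jaw":-1},{"delta_pos":[0.4,-1,0],"angular":[0,0,0],"jaw":-1},{"delta_pos":[0.4,-1,0],"angular":[0,0,0],"jaw":-1}]'
python3 - <<'E'
from h import *
im=arm.capture("wrist"); cv2.imwrite("pics/w11.png",im[:,:,::-1])
im=arm.capture("side"); cv2.imwrite("pics/s11.png",cv2.resize(im[120:320,180:380,::-1],None,fx=3,fy=3))
im=arm.capture("top"); cv2.imwrite("pics/t11.png",im[:,:,::-1])
E
```

```text
time: 11.2
eef_pos: [348.1, 244.5, 247.8]
tcp_rot: [-0.1, 2.173, -2.166]
ft_force: [-0.1, 0.3, -0.1]
opening: -0.1
```

View pics/w11.png

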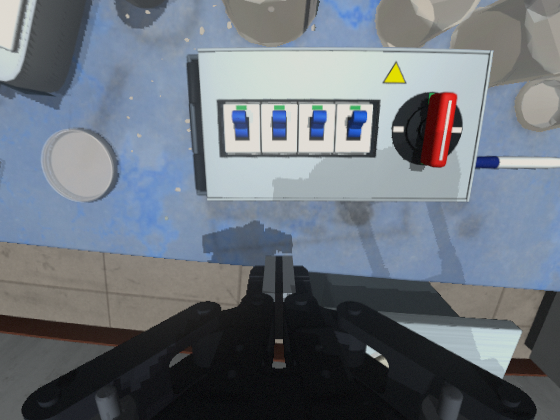

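View pics/s11.png

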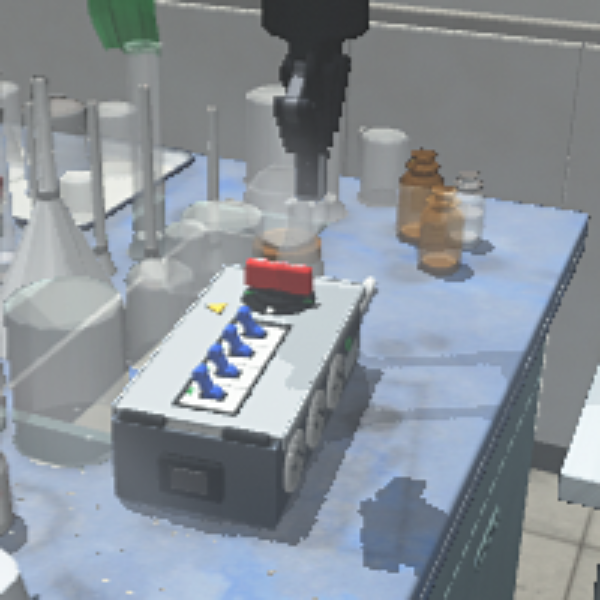

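View pics/t11.png

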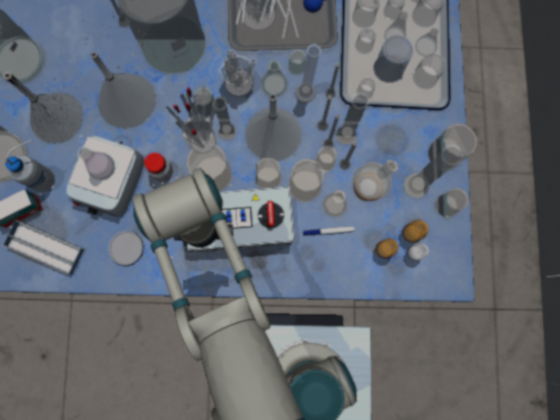

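```bash
python3 -c "
from h import *
s=arm.read_state(); print(s['time'],s['ft_force']); print(arm.finish_job())"
```

```text
11.35 [-1.28097442 -0.64163495 -0.6693379 ]
the job is handed in; nothing more can be done
None
```

The cover is locked, the breaker that was off is now on, and I handed the job in at 11.35 s of the 53 s allowed.

- **Fastener:** I gripped the red wing at about -1.0 rad and turned it in line with the white marks. I pressed it down about 17 mm until the cover was home, with about 15 N pushing back. Then I turned it clockwise to its stop at the green marks, where the resisting moment reached about 0.5 N m. After I let go, the cover stayed down and the wing stayed on the green marks.
- **Breaker:** With the cover locked, I pushed over the one lever leaning to the front, which was second from the hinge end.
- **Last checks:** The wrist and side pictures show all four levers leaning to the back and the wing still across at the green marks. In the top picture, the marker, bottles, jar and dish sit where they did at the start. The arm was clear of the box, with wrist force near zero.
- **Disagreements:** The measured tool position moved about 3 mm along the wing bar as the jaws closed, so I turned about the wing's own axis to allow for it. The box's yaw came out at about 5.4° from the cover's edges and about 7° from the marks. I used 5.6°, and the breaker window then fell within about 3 pixels of the prediction. No check failed.

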